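# Set and clamp the depth stop on a headlamp projector

## Robot

A 6-joint arm with a two-finger parallel gripper is mounted at the origin on the work surface. World frame = base frame: x ahead of the robot, y to its left, z up, the work surface at z = 0. Lengths are in mm, angles in rad, forces in N, time in s.
With the tool pointing down it reaches from about 300 to 775 mm from the base axis. Payload 14.6 kg.
Tool frame: the origin (TCP) lies between the finger pads; the fingertips stand 17 mm ahead of it and the grasp point (between the pads) lies 2 mm behind it; z points along the fingers, y is the line along which they close (so a half turn about z gives the same grasp; the last joint's range is limited). The gripper opens to 85 mm and grips with 20 to 120 N. Pads are 22 mm wide; open, the fingers measure 114 mm over their backs; the gripper's body (76 mm by 85 mm) begins 54 mm behind the grasp point. The pads swing forward as they close: fully open they stand 13 mm farther back than shut.
Start: joints at [1.282, 0.3, 1.521, -0, 1.321, -0.067], TCP at [120.99, 536.517, 248.281] pointing down, gripper open.
Joint ranges: [-3.03, 3.03], [-0.79, 2.21], [0.23, 2.52], [-1.04, 4.18], [0, 3.07], [-2.55, 2.55]. Speed limits (rad/s): [2.22, 2.22, 2.57, 3.14, 3.14, 3.14].

## Interface

Orientations are given as a rotation vector (axis times angle).
In Python, from rig import movep, move_linear, movej, grip, dwell, inverse_kinematics, state, capture, MotionError, close_job gives the robot as it stands. The module is installed in compiled form; this text tells all that it offers. Calls block until the motion is done:
- movep(position, orientation): joint-space move of the TCP to a pose.
- move_linear(position, velocity=150, attitude=None, contact_N=None): straight line of the TCP; attitude=None keeps the orientation; velocity is the mean speed in mm/s. With contact_N (N) it stops when the force on the tool has changed by that much, and returns True; else False.
- movej(angles): joint-space move.
- grip(opening, grip_force=None): opening from 0.0 (shut) to 1.0 (fully open); grip_force is the grip in N (None keeps the last); returns when the fingers have stopped.
- dwell(seconds).
- inverse_kinematics(position, orientation): joint angles nearest the present ones, or None.
- state(): the state.
- capture(name): name is "side" or "top" or "wrist"; returns a dict with "image" (400x640x3 uint8, red, green, blue), "K" (3x3 intrinsics, pixels), "R" (3x3) and "t" (3): a world point X has camera coordinates R X + t. Camera axes: x right, y down, z forward; pixel columns grow to the right and rows downward; lengths in mm; the calibration is good to about 2 mm. The wrist camera is an equidistant fisheye: a pixel r from the principal point sees the ray r / f radians off the axis. A picture is of the moment at which its call begins. There is no depth.
A pose or a line that the arm cannot do raises MotionError and nothing moves.
- close_job(): hands the job in; it is judged then, once.
The state is a dict: "t": time; "qpos": joint angles; "joint_velocities": joint speeds; "tau": joint torques, N m; "ee_pos": TCP position; "tool_rot": TCP orientation; "wrist_force": force on the tool from outside, world axes, zero at the start; "moment": the same for the moment, N m; "gripper_width": opening from 0.0 (shut) to 1.0 (fully open); "grasp_force": force on a finger pad.
Only numpy, scipy, OpenCV 4.12 (cv2) and the standard library are available. Lean on these libraries where they do the work, as an engineer would, in place of code of your own. Each camera call takes 0.05 s, during which the arm holds its last target. There are 200 camera calls.

## Task

On the blue stand, gently lower the depth stop until its rubber foot rests on the glass lens of the headlamp projector, never pressing on the lens with more than about 20 N. Then swing the red-gripped clamp lever all the way round to its end so that the stop is locked there, and let go, with the foot still touching the lens. Do not shift the projector or disturb the other things on the bench.

Things in the scene. Friction and masses are not known exactly. Their poses are not given: they have to be found in the camera images.
- stand: fixed blue depth-stop stand: base plate 160 x 220 x 15 mm, steel column (32 mm thick, top at 193 mm) at local (0, +88 mm), and from it a horizontal blue arm 44 mm wide, 150 to 180 mm above the bench, reaching to local y = -38 mm. Origin: on the bench, on the vertical axis of the stop rod; z up; the column lies on the +y side. A 10 mm thick nest with four lugs on the base plate holds the projector under the rod
- stop: the depth stop: a vertical 12 mm steel rod sliding straight up and down through the arm, 62 mm of travel. Origin: centre of the underside of its 20 mm rubber foot. z up. On top is a black knob, 32 mm in diameter, from 115 to 140 mm above the origin (red dot on top). It weighs about 0.3 kg (0.2 to 0.4) and slides against a friction of about 8 N, so it stays where it is left when the clamp is open; pushing it down takes about 4 to 6 N before the foot meets anything
- projector: the loose headlamp projector module, about 0.5 kg, 72 mm in diameter, standing upright in the nest under the stop. Origin: centre of its underside; z up. Its glass lens is carried in a stiff focusing barrel set differently on each lamp: the flat crown of the lens (20 mm wide) lies anywhere from 60 to 70 mm above the origin. It is rigid when pressed from above
- clamp (a joint): angle of the clamp lever, rad: 0 is open (the lever points to the stand's -x), growing counter-clockwise seen from above to its end stop at 1.4 (the lever nearly points to the stand's -y), where it is fully locked. Turning is stiff and stiffens on the way: about 4 N at the grip at first, about 7 N at the end. It stays where it is left
- clamp_grip (a point): on the upright red grip at the end of the clamp lever: a cylinder 16 mm in diameter from 190 to 232 mm above the bench, standing on the lever's flat bar (8 mm thick, top at 190 mm). The point is on its axis at 212 mm; it moves on a circle of 85 mm radius about clamp_axis
- clamp_axis (a point): on the vertical turning axis of the clamp lever, 18.7 mm to the stand's -y side of the stop rod, given at 212 mm above the bench
- tape: bystander: black roll of tape, 68 mm in diameter, 18 mm high, lying flat near the stand. Origin: centre of its underside
- screwdriver: bystander: yellow screwdriver, 170 mm long, lying on the robot's side of the stand
- pliers: bystander: yellow-handled pliers lying flat, about 165 mm long, 14 mm high
- blowgun: bystander: green and black air blow gun lying on the bench, 170 mm long, 34 mm high
- headlamp: bystander: car headlamp, 200 x 300 mm, 125 mm high, on the robot's right
- bulb_box: bystander: white carton 60 x 60 mm, 110 mm high, on the robot's left
- spare_lens: bystander: loose spare glass lens, 60 mm in diameter, 18 mm high, beside the stand
Mind the look-alikes: they are no part of the job. What is meant by the projector is not turquoise, and is the smaller of those in its own colour.

How it is judged:
By the outcome, as a careful person would: the job done as asked, in the order asked, and still so for the second after the job is handed in, with the robot touching nothing.
It also fails if it takes over 61 s, if anything falls off the work surface, if the arm or the gripper's body presses on something with over 40 N, if the wrist force passes 120 N, or if a joint passes its speed limit or range.

## Working session

There is one attempt and no reset: what is moved stays moved. The work goes in short steps, each a Python script; the robot and the scene stay as the last script left them, time stands still between calls to the robot, and variables do not carry over. Pictures are saved under pics/ and viewed, at most 10 in all, crops included, and the job is handed in when it is done.

```bash
mkdir -p pics; cat > h.py <<'E'
import numpy as np, cv2
from rig import *
def save(c,n,crop=None,s=1):
    im=c["image"][:,:,::-1]
    if crop: x0,y0,x1,y1=crop; im=im[y0:y1,x0:x1]
    cv2.imwrite(f"pics/{n}.png",cv2.resize(im,None,fx=s,fy=s,interpolation=cv2.INTER_CUBIC))
def ray(c,u,v):
    d=c["R"].T@np.linalg.solve(c["K"],[u,v,1.]); return -c["R"].T@c["t"],d
def onz(c,u,v,z):
    o,d=ray(c,u,v); return o+d*(z-o[2])/d[2]
def proj(c,X):
    p=c["K"]@(c["R"]@np.array(X,float)+c["t"]); return p[:2]/p[2]
E
python3 - <<'E'
from h import *
import pickle
s=state();print(s["t"],s["ee_pos"],s["tool_rot"])
cs={n:capture(n) for n in("side","top")}
pickle.dump(cs,open("c0.pkl","wb"))
for n in cs: save(cs[n],n+"0",s=1.25); print(n,-cs[n]["R"].T@cs[n]["t"],cs[n]["R"][2],cs[n]["K"][0])
E
```

```text
0.0 [120.91472023 536.31237135 247.71321841] [-3.47616465e-01 -3.12209298e+00  1.80692981e-03]
side [1288.70222639  823.91046026  992.6858415 ] [-0.52441737 -0.60791733 -0.59617359] [366.47817117   0.         314.79104555]
top [ 293.07162162  -26.67064857 1553.42390417] [ 0.15687108  0.00826385 -0.98758452] [439.38001028   0.         319.12442717]
```

View pics/side0.png

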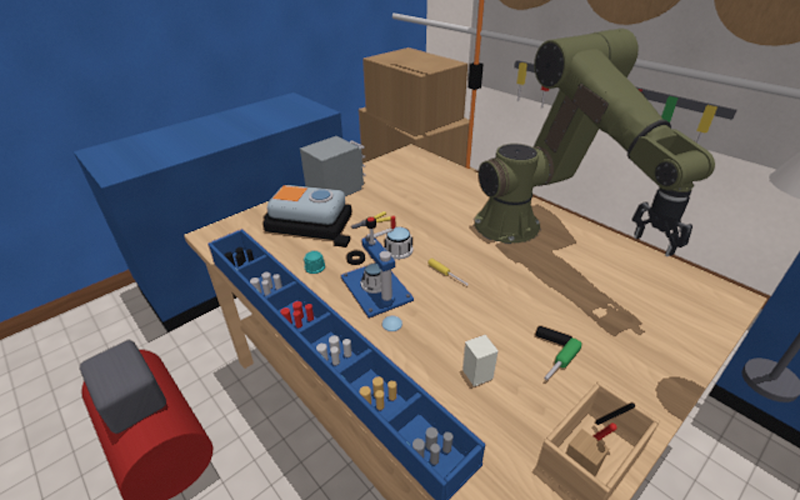

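View pics/top0.png

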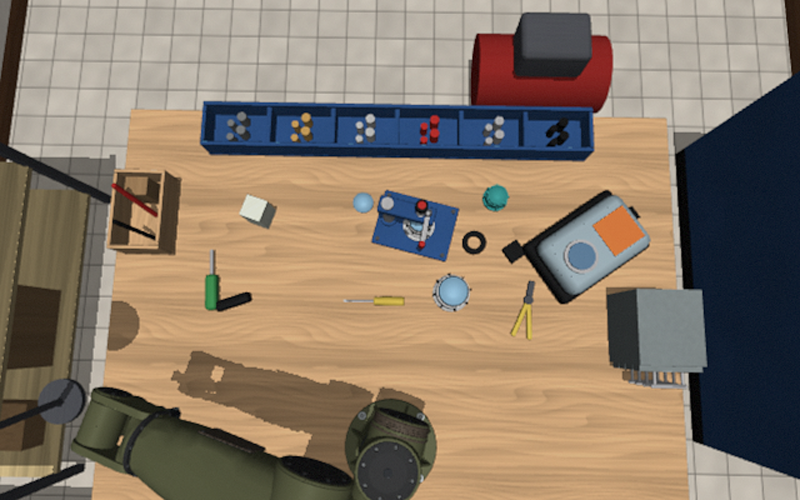

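Side view (800 px wide): the stand is at about (378,280), with the red-dot knob at (371,222) and the red grip at (393,222). Top view: column at (387,203), knob (422,206), red grip (422,244).

Candidates for the projector in the top view:
- turquoise one at (495,198): wrong colour
- large silver one at (453,293): the bigger of the two silver ones
- silver one in the nest at (420,228): my choice

I'll check that choice in a crop and measure.

```bash
python3 - <<'E'
from h import *
import pickle
cs=pickle.load(open("c0.pkl","rb"))
def crop(c,b,s):
    x0,y0,x1,y1=b; return cv2.resize(c["image"][y0:y1,x0:x1,::-1],None,fx=s,fy=s,interpolation=cv2.INTER_CUBIC)
a=crop(cs["top"],(285,145,385,215),4); b=crop(cs["side"],(265,165,365,255),4)
b2=np.zeros((max(len(a),len(b)),800,3),np.uint8); b2[:len(a),:400]=a; b2[:len(b),400:]=b
cv2.imwrite("pics/crop.png",b2)
for n,(x0,y0,x1,y1) in dict(top=(285,145,385,215),side=(265,165,365,255)).items():
    im=cs[n]["image"][y0:y1,x0:x1].astype(int); m=((im[...,0]>110)&(im[...,1]<70)&(im[...,2]<70)).astype(np.uint8)
    k,l,st,ce=cv2.connectedComponentsWithStats(m)
    for i in range(1,k): print(n,st[i],ce[i]+[x0,y0])
E
```

```text
top [49 16  7  7 36] [337.08333333 163.77777778]
top [50 48  5  5 19] [337.15789474 194.84210526]
side [29  9  5  3 14] [296.14285714 175.07142857]
side [48  8  3 10 28] [314.  177.5]
```

View pics/crop.png

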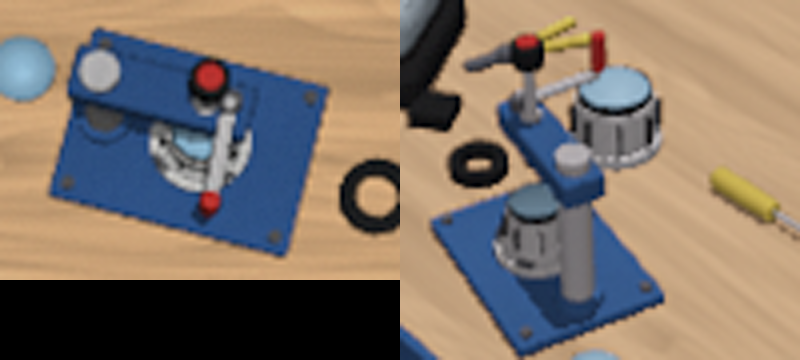

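The crop confirms the silver projector in the nest, under the rod. Knob dot in the crop at (210,77), pivot (230,102), grip (209,203), column top (99,72).

```bash
python3 - <<'E'
from h import *
import pickle
cs=pickle.load(open("c0.pkl","rb"));T,S=cs["top"],cs["side"]
def tri(a,b):
    o1,d1=ray(T,*a);o2,d2=ray(S,*b)
    k=np.linalg.lstsq(np.c_[d1,-d2],o2-o1,rcond=None)[0]; p,q=o1+k[0]*d1,o2+k[1]*d2
    return (p+q)/2,np.linalg.norm(p-q)
knob=tri((337.08,163.78),(296.14,175.07)); print("knob",knob)
P=lambda x,y,z: onz(T,(x+.5)/4-.5+285,(y+.5)/4-.5+145,z)
grip_=onz(T,337.16,194.84,232); print("grip top",grip_)
print("grip tri",tri((337.16,194.84),(314,173.5)))
col=P(99,72,193); print("col",col)
cor=[P(x,y,15) for x,y in((97,30),(329,88),(287,257),(50,195))]
for i in range(4): e=cor[(i+1)%4]-cor[i]; print(np.round(cor[i]),np.linalg.norm(e),np.degrees(np.arctan2(e[1],e[0])))
print("centre",np.mean(cor,0))
k=knob[0]; e=col-k; print("col-knob",e,np.hypot(*e[:2]),np.degrees(np.arctan2(e[1],e[0])))
print("pivot", P(230,102,195), "lever len",np.hypot(*(grip_-P(230,102,200))[:2]))
E
```

```text
knob (array([606.17090554, -67.78761664, 265.63995146]), np.float64(0.14509914696346987))
grip top [517.1634664  -70.34170061 232.        ]
grip tri (array([517.45702151, -70.59387083, 231.68464476]), np.float64(0.6746125517838052))
col [625.91909868  17.99522892 193.        ]
[708.  27.  15.] 215.03145977914218 -103.37481665532222
[ 659. -183.   15.] 157.88160239743476 166.57702443611424
[ 505. -146.   15.] 217.0019135809567 76.24672096384734
[557.  65.  15.] 156.4622417806262 -14.143273338452767
centre [607.09693107 -59.33647868  15.        ]
col-knob [ 19.74819314  85.78284557 -72.63995146] 88.02663077450283 77.03572959900278
pivot [603.00054299 -86.21317474 195.        ] lever len 86.13048155953791
```

Geometry agrees: column to knob is 88 mm, the pivot falls where it should, the lever is 86 mm, yaw is about -13.4°. The foot starts near z≈125.6. Now the approach, then lowering the stop with closed fingertips.

```bash
cat >> h.py <<'E'
from scipy.spatial.transform import Rotation as Ro
def down(yaw):  # tool x at world angle yaw, z down
    x=np.array([np.cos(yaw),np.sin(yaw),0]); z=np.array([0,0,-1.]); return Ro.from_matrix(np.c_[x,np.cross(z,x),z]).as_rotvec()
knob=np.array([606.2,-67.8]); piv=np.array([601.8,-86.1]); yaw0=np.radians(166.6)
def st():
    s=state(); print(round(s["t"],2),np.round(s["ee_pos"],1),"F",np.round(s["wrist_force"],1),"g",round(s["gripper_width"],3),round(s["grasp_force"],1)); return s
E
python3 - <<'E'
from h import *
for base in (0,np.pi):
  for a in (0,.7,1.45):
    q=piv+85*np.array([np.cos(yaw0+a),np.sin(yaw0+a)]); j=inverse_kinematics([*q,214],down(yaw0+a+base)); print(base,a,q.round(),None if j is None else np.round(j,2))
grip(0.0,30)
movep([*knob,310],down(yaw0)); st()
print(move_linear([*knob,278],40,contact_N=4)); s=st()
print(move_linear([*knob,258],10,contact_N=11)); s=st()
c=capture("side"); save(c,"side1",(265,150,365,225),6)
E
```

```text
0 0 [519. -66.] [-0.2   0.27  1.64 -0.    1.23 -1.53]
0 0.7 [ 526. -124.] [-0.3   0.31  1.59 -0.    1.24 -2.34]
0 1.45 [ 572. -166.] None
3.141592653589793 0 [519. -66.] [-0.2   0.27  1.64  0.    1.23  1.61]
3.141592653589793 0.7 [ 526. -124.] [-0.3   0.31  1.59 -0.    1.24  0.8 ]
3.141592653589793 1.45 [ 572. -166.] [-0.34  0.43  1.43 -0.    1.29  0.01]
3.61 [606.2 -67.  310. ] F [ 0.9 -0.6  0.9] g 0.0 0.0
True
4.35 [606.  -67.8 278.4] F [1.7 0.5 1.1] g 0.001 0.9
False
6.53 [606.1 -67.8 258.3] F [-1.7  0.   5.1] g -0.0 2.6
```

View pics/side1.png

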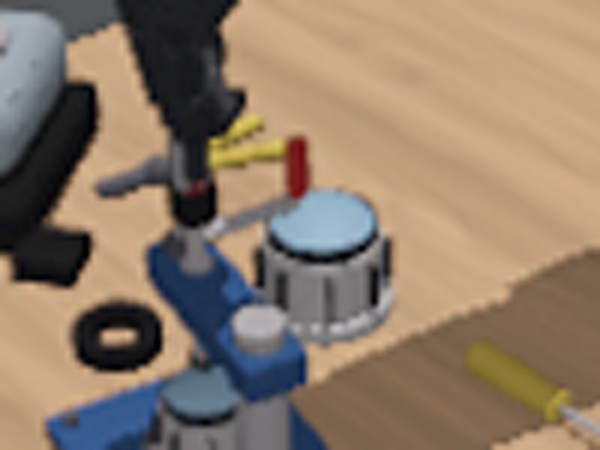

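The fingers rest centred on the knob at about (195,190) in the crop, and the foot is just above the lens. Push force is about 5 N. I'll continue slowly.

```bash
python3 - <<'E'
from h import *
print(move_linear([*knob,238],4,contact_N=8)); st(); dwell(.2); st()
E
```

```text
True
9.94 [606.1 -67.8 243.6] F [-1.7 -0.5  4.2] g -0.0 2.3
10.14 [606.1 -67.8 243.6] F [-1.6 -0.7  6.3] g -0.001 2.6
```

```bash
python3 - <<'E'
from h import *
print(move_linear([*knob,240],3,contact_N=7)); st(); dwell(.1);st()
c=capture("side"); save(c,"side2",(265,175,345,235),8)
E
```

```text
True
10.61 [606.1 -67.8 243.6] F [-0.7  0.1  4.5] g 0.0 2.3
10.71 [606.1 -67.8 243.6] F [-0.8  1.4  4.5] g 0.003 2.4
```

View pics/side2.png

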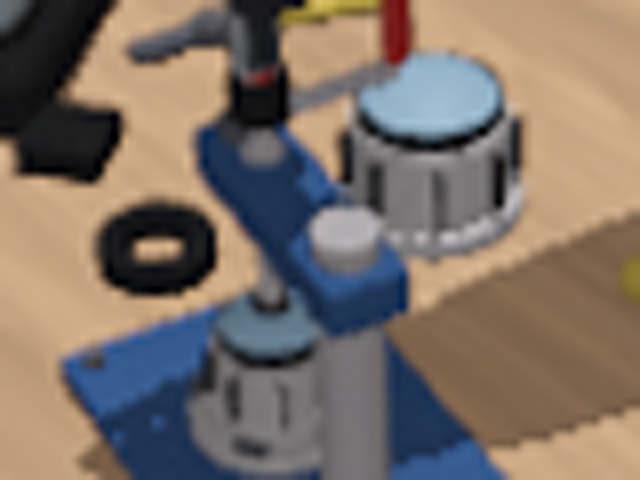

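The push stopped twice at the same height, and the black foot at (270,298) sits on the lens: contact at foot z≈91, inside the 85–95 range. Next, retreat and take the clamp grip.

```bash
python3 - <<'E'
from h import *
move_linear([*knob,300],80); st()
g=np.array([517.8,-69.]); v=g-piv; a=np.arctan2(v[1],v[0])
grip(0.5,20)
movep([*g,290],down(a+np.pi)); st()
print(move_linear([*g,236],80,contact_N=15)); 
print(move_linear([*g,215],40,contact_N=10)); st()
grip(0.0,20); st()
c=capture("side"); save(c,"side3",(265,150,365,225),6)
E
```

```text
11.62 [606.1 -67.8 299.4] F [-0.3 -0.6  0.2] g -0.0 0.0
14.7 [517.8 -69.  290. ] F [-0.4  0.4  0.5] g 0.499 0.0
False
False
16.2 [517.9 -69.  215.1] F [-0.3  0.5  0.3] g 0.496 0.0
16.55 [517.8 -69.1 215.3] F [-1.2 -0.5  2.8] g 0.184 21.6
```

View pics/side3.png

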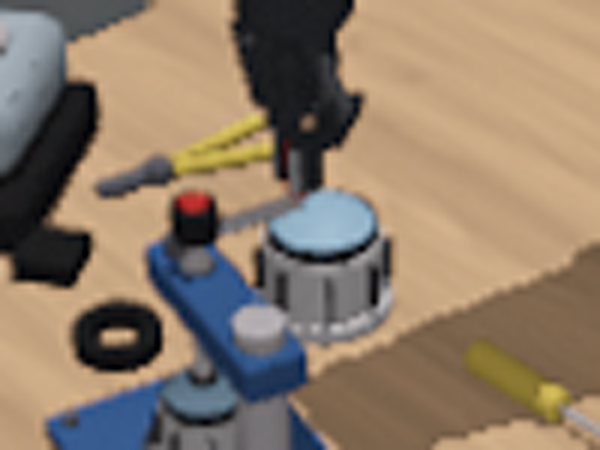

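The grip is held (opening 15.6 mm, about the 16 mm diameter). Swinging the lever now.

```bash
python3 - <<'E'
from h import *
def at(a): return [*(piv+85*np.array([np.cos(a),np.sin(a)])),217]
a=np.arctan2(-69.05+86.1,517.8-601.8); end=yaw0+1.4
for b in np.append(np.arange(a+.1,end-.06,.1),[end-.04,end,end+.04,end+.08]):
    hit=move_linear(at(b),40,attitude=down(b+np.pi),contact_N=18)
    if hit or b>end-.1: print(round(b-yaw0,3),hit); s=st()
    if hit: break
p=s["ee_pos"][:2]-piv; print("angle",np.arctan2(p[1],p[0])%(2*np.pi)-yaw0,np.hypot(*p))
E
```

```text
0.134 True
16.85 [516.8 -75.7 215.3] F [ 0.7 -4.4  1.9] g 0.178 21.7
angle 0.11172863981356373 85.64727224745727
```

```bash
cat > sw.py <<'E'
from h import *
def at(a): return [*(piv+85*np.array([np.cos(a),np.sin(a)])),215.5]
def ang(s): p=s["ee_pos"][:2]-piv; return np.arctan2(p[1],p[0])%(2*np.pi)
s=state(); a=ang(s); end=yaw0+1.4
for b in np.append(np.arange(a+.15,end-.1,.15),[end-.05,end,end+.04,end+.08]):
    hit=move_linear(at(b),25,attitude=down(b+np.pi),contact_N=30 if b<end-.01 else 22)
    s=st(); print(round(b-yaw0,3),round(ang(s)-yaw0,3),hit)
    if hit: break
E
python3 sw.py
```

```text
17.53 [516.4 -88.  215.3] F [-6.1  0.9  2.7] g 0.18 21.8
0.262 0.256 False
18.19 [ 517.8 -100.8  215.3] F [-6.1  2.3  1.5] g 0.176 21.7
0.412 0.407 False
18.85 [ 521.1 -113.2  215.3] F [-5.3  1.4  2. ] g 0.174 21.7
0.562 0.558 False
19.51 [ 526.2 -125.   215.3] F [-4.   0.8  0.5] g 0.176 21.6
0.712 0.71 False
20.17 [ 533.  -135.9  215.3] F [-1.5  1.8 -1. ] g 0.179 21.4
0.862 0.86 False
20.82 [ 541.4 -145.5  215.3] F [-0.3  4.  -2.1] g 0.182 21.3
1.012 1.01 False
21.48 [ 551.  -153.7  215.3] F [-0.3  6.2 -1.1] g 0.177 21.3
1.162 1.16 False
22.27 [ 564.5 -161.8  215.3] F [-0.5  7.9 -1.5] g 0.179 21.4
1.35 1.347 False
22.52 [ 567.2 -162.8  215.3] F [-6.9  3.2  7.7] g 0.183 22.6
1.4 1.381 True
```

```bash
python3 - <<'E'
import re
from h import *
exec(open("sw.py").read().split("s=state()")[0])
for b in (1.42,1.45):
    hit=move_linear(at(yaw0+b),12,attitude=down(yaw0+b+np.pi),contact_N=25); s=st(); print(b,round(ang(s)-yaw0,3),hit)
    dwell(.2); st()
    if hit: break
c=capture("top"); save(c,"top4",(285,145,385,215),6)
E
```

```text
22.82 [ 567.2 -162.7  215.2] F [-6.5  4.2  6.9] g 0.181 23.0
1.42 1.381 True
23.02 [ 567.2 -162.7  215.2] F [-6.1  4.   6.7] g 0.181 23.0
```

View pics/top4.png

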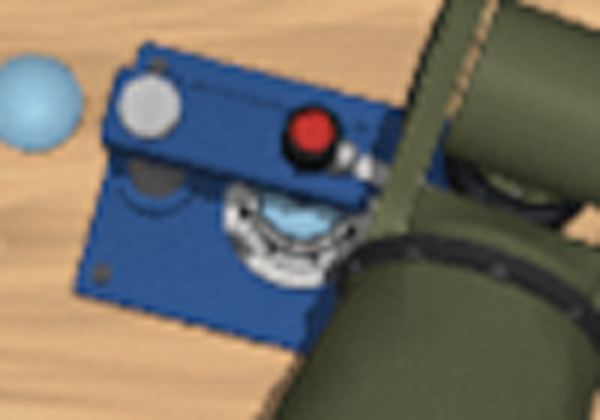

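It stopped hard twice at the same angle, which should be the end stop. The lever bar runs from the knob at (310,132) toward (375,172), and the projector sits in place. Release, retreat and verify.

```bash
python3 - <<'E'
from h import *
import pickle
grip(0.5); st()
p=state()["ee_pos"]; move_linear([p[0],p[1],300],80); st()
movep([350,-250,330],down(yaw0+1.38+np.pi)); st()
T,S=capture("top"),capture("side"); cs=pickle.load(open("c0.pkl","rb"))
im=T["image"].astype(int); m=((im[...,0]>110)&(im[...,1]<70)&(im[...,2]<70)).astype(np.uint8); m[:145]=0;m[215:]=0;m[:,:285]=0;m[:,390:]=0
k,l,stt,ce=cv2.connectedComponentsWithStats(m)
for i in range(1,k):
    for z in (230.5,232): q=onz(T,*ce[i],z); v=q[:2]-piv; print(ce[i],stt[i][4],q.round(1),"ang",np.arctan2(v[1],v[0])%(2*np.pi)-yaw0,np.hypot(*v))
a=cv2.resize(T["image"][145:215,285:385,::-1],None,fx=4,fy=4,interpolation=2); b=cv2.resize(S["image"][170:240,265:365,::-1],None,fx=4,fy=4,interpolation=2)
cv2.imwrite("pics/fin.png",np.hstack([a,b]))
E
```

```text
23.45 [ 567.3 -162.7  214.2] F [-0.1 -0.2  0.1] g 0.503 0.0
24.68 [ 567.2 -162.6  299.4] F [ 0.1 -0.3 -0.6] g 0.498 0.0
25.61 [ 350.7 -249.9  329.9] F [0.9 0.5 0.4] g 0.501 0.0
[336.67647059 166.44117647] 34 [606.2 -67.7 230.5] ang -1.572858233993947 18.89848793855549
[336.67647059 166.44117647] 34 [605.9 -67.7 232. ] ang -1.5539796971154662 18.864112766323444
[367.6 179.4] 15 [ 567.2 -163.1  230.5] ang 1.3827490289672748 84.43988948868105
[367.6 179.4] 15 [ 566.9 -163.   232. ] ang 1.378639551661402 84.42673663824701
```

View pics/fin.png

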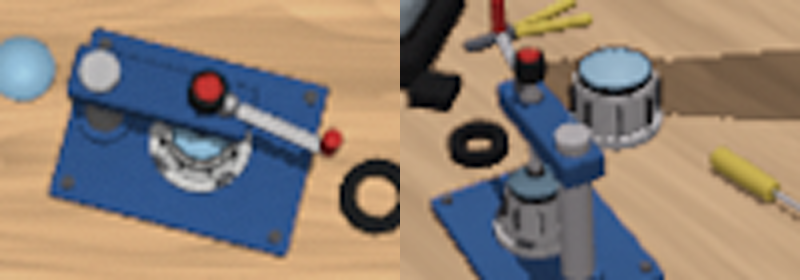

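Knob top is now z≈231 and the foot is on the lens. The lever reads 1.38, with a yaw uncertainty of about 0.02. I'll push once more independently from behind to be sure it's at the end.

```bash
python3 - <<'E'
from h import *
a=yaw0+1.38; g=piv+85*np.array([np.cos(a),np.sin(a)]); t=np.array([-np.sin(a),np.cos(a)])
grip(0.0,30); o=g-34*t
movep([*o,290],down(a+np.pi)); move_linear([*o,216],80,contact_N=15); st()
print(move_linear([*(g-10*t),216],12,contact_N=20)); s=st(); print("gap",(g-s["ee_pos"][:2])@t)
move_linear([*o,216],60); move_linear([*o,300],100); movep([350,-250,330],down(a+np.pi)); st()
T=capture("top")
im=T["image"].astype(int); m=((im[...,0]>110)&(im[...,1]<70)&(im[...,2]<70)).astype(np.uint8); m[:145]=0;m[215:]=0;m[:,:285]=0;m[:,390:]=0
k,l,stt,ce=cv2.connectedComponentsWithStats(m); print(ce[1:])
E
```

```text
28.13 [ 536.  -149.6  216.6] F [-0.   0.2  0.9] g 0.002 0.0
True
29.31 [ 547.  -154.6  215.6] F [-5.5  2.1  4.7] g -0.001 3.1
gap 21.74517025934424
31.52 [ 350.7 -249.8  329.8] F [-0.5 -0.2  0. ] g 0.001 0.0
[[336.60606061 166.51515152]
 [367.6        179.4       ]]
```

A 20 N push didn't move the lever, so it is at its end stop. Handing in.

```bash
python3 -c "
from rig import *
print(close_job())"
```

```text
the job is handed in; nothing more can be done
None
```

The depth stop's foot rests on the projector lens, the clamp lever is swung to its end stop, and the robot has let go and moved clear. The job was handed in at about 32 s; no verdict came back. I saw nothing else shifted near the stand, but did not re-check the farther items.

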